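# Rack the kiln props, tongues to the end board

### The arm

A 6-joint arm with a two-finger parallel gripper is mounted at the origin on the work surface. World frame = base frame: x ahead of the robot, y to its left, z up, the work surface at z = 0. Lengths are in m, angles in rad, forces in N, time in s.
With the tool pointing down it reaches from about 0.425 to 0.925 m from the base axis. Payload 12.5 kg.
Tool frame: the origin (TCP) lies midway between the tips of the shut fingers; the grasp point (between the pads) lies 19 mm behind it (grasp_offset is the distance from the TCP to the grasp point, in m); z points along the fingers, y is the line along which they close (so a half turn about z gives the same grasp; the last joint's range is limited). The gripper opens to 85 mm and grips with 20 to 120 N. Pads are 22 mm wide; open, the fingers measure 114 mm over their backs; the gripper's body (76 mm by 85 mm) begins 54 mm behind the grasp point. The pads swing forward as they close: fully open they stand 13 mm farther back than shut.
Start: joints at [1.143, 0.491, 1.559, -0, 1.092, -0.106], TCP at [0.198, 0.593, 0.231] pointing down, gripper open.
Joint ranges: [-3.1, 3.1], [-0.84, 2.19], [0.05, 2.79], [-1.13, 4.28], [0.06, 2.93], [-2.69, 2.69]. Speed limits (rad/s): [2.22, 2.22, 2.79, 3.14, 3.14, 3.14].

### API

Orientations are given as a 3x3 rotation matrix whose columns are the frame's x, y, z axes.
In Python, from workcell import move_pose, move_linear, set_joints, command_gripper, wait, inverse_kinematics, camera, camera_model, Unreachable, finish_job, current_clock, current_q, current_qd, current_effort, current_position, current_tool_rot, current_force, current_ft_torque, current_grip_width, current_grip_force, grasp_offset gives the robot as it stands. Calls block until the motion is done:
- move_pose(position, orientation): joint-space move of the TCP to a pose.
- move_linear(position, v=0.15, ori=None): straight line of the TCP; ori=None keeps the orientation; v is the mean speed in m/s.
- set_joints(angles): joint-space move.
- command_gripper(opening, f_grip=None): finger opening in m; f_grip is the grip in N (None keeps the last); returns when the fingers have stopped.
- wait(seconds).
- inverse_kinematics(position, orientation): joint angles nearest the present ones, or None.
- camera(name): name is "scene" or "top" or "wrist"; returns (picture, depth): 420x560x3 uint8, red, green, blue; 420x560 float32, m along the optical axis (not along the pixel's ray), 0 where there is no reading.
- camera_model(name): a dict with "fx", "fy", "cx", "cy" (pixels), "position" and "rotation" of the camera in the world; the wrist camera has in their place "T_tool_cam" (4x4, takes a point from camera to tool coordinates, whose origin is the TCP and whose axes are the flange's). Camera axes: x right, y up, looking along -z (the intrinsics and any distortion apply to the point x, -y, -z); pixel columns grow to the right and rows downward; lengths in m; the calibration is good to about 2 mm. The wrist camera is an equidistant fisheye: a pixel r from the principal point sees the ray r / f radians off the axis. A picture is of the moment at which its call begins: read the wrist's pose just before it. camera_model takes no time and is no camera call.
A pose or a line that the arm cannot do raises Unreachable and nothing moves.
- finish_job(): hands the job in; it is judged then, once.
Readings, each from a call of its own:
- current_clock(): time.
- current_q(): joint angles.
- current_qd(): joint speeds.
- current_effort(): joint torques, N m.
- current_position(): TCP position.
- current_tool_rot(): TCP orientation.
- current_force(): force on the tool from outside, world axes, zero at the start.
- current_ft_torque(): the same for the moment, N m.
- current_grip_width(): finger opening in m.
- current_grip_force(): force on a finger pad.
Only numpy, scipy, OpenCV 4.12 (cv2) and the standard library are available. Lean on these libraries where they do the work, as an engineer would, in place of code of your own. Each camera call takes 0.05 s, during which the arm holds its last target. There are 200 camera calls.

### The job

Lay the two square kiln props in the wooden rack, one in each channel and up to the tall end board, with the stepped (tongue) end over the ledge there so that they lie level; a prop laid the wrong way round rides up on the ledge. The ends look alike, so feel for the step to find out which way round each prop is, and turn it if need be. The props chip: set them down, do not let them drop, and do not knock over the water bottle or the green jar.

Things in the scene. Friction and masses are not known exactly. Their poses are not given: they have to be found in the camera images.
- prop_1_mid (a point): kiln prop, cream ceramic, lying flat: 120 mm long, 40 mm wide, 40 mm high, 0.3 kg. One end is a tongue: its last 30 mm are only 31 mm high, as the top and the underside both step in by 4.5 mm (still 40 mm wide); the other end is full height. A line is scored 30 mm from BOTH ends. Pressing on an end from above finds its height; a light press, for the tongue can rock. Point: its centre. x axis: along it
- prop_2_mid (a point): the second kiln prop, the same in shape and size as the first; either may lie in any direction. Point: its centre (20 mm above what it lies on). x axis: along its length, level; whether the tongue is at +x or at -x is not told and need not be as on the first prop: feel for it. Both lie with the stepped faces up and down and go into the rack so
- rack: wooden rack fixed to the table, 183 mm long (x), 200 mm wide (y), base 10 mm thick. Origin: centre of its underside, on the table; x points along the channels to the tall end board, z up. Two channels along x, centre lines at y = +50 and -50 mm, each 48 mm wide between rails 10 mm wide whose tops are 18 mm above the table (8 mm above the channel floor).
- home_1 (a point): point on the floor of one channel (rack x = 18, y = +50 mm, 10 mm above the table), 62 mm short of the end board: below the centre of a prop laid home in it with 2 mm to spare. Rack's axes. A ledge 3.5 mm high fills the last 18 mm of the channel before the end board: the tongue passes over it and the prop lies level on the floor; a full end would rest on it, tilted
- home_2 (a point): the same point in the other channel (rack x = 18, y = -50 mm, 10 mm above the table); same ledge, same axes. The channels are open at the end away from the end board
- end_board (a point): middle of the inner face of the rack's tall end board, which stands across the +x end of both channels: 200 mm wide, 12 mm thick, top 55 mm above the table; same axes as the rack
- bottle: clear water bottle with a white cap, 64 mm across, 190 mm tall, standing; origin at the centre of its foot, z up
- jar: open green-glazed jar, 84 mm across the rim, 100 mm tall, standing; origin at the centre of its foot, z up
Mind the look-alikes: they are no part of the job. What is shaped like the part that bears prop_1_mid but blue, turquoise or yellow is not meant.

How it is judged:
By the outcome, as a careful person would: the job done as asked, in the order asked, and still so for the second after the job is handed in, with the robot touching nothing.
It also fails if it takes over 70 s, if anything falls off the work surface, if the arm or the gripper's body presses on something with over 40 N, if the wrist force passes 120 N, or if a joint passes its speed limit or range.

## Working session

There is one attempt and no reset: what is moved stays moved. The work goes in short steps, each a Python script; the robot and the scene stay as the last script left them, time stands still between calls to the robot, and variables do not carry over. Pictures are saved under pics/ and viewed, at most 10 in all, crops included, and the job is handed in when it is done.

```bash
ls; mkdir -p pics
python3 - <<'E'
from workcell import *
import cv2,numpy as np
for n in("top","scene"):
    p,d=camera(n); cv2.imwrite(f"pics/{n}0.png",p[:,:,::-1]); np.savez(f"{n}0.npz",p=p,d=d)
    m=camera_model(n); print(n,m)
print(grasp_offset,current_clock())
E
```

```text
pics
top {'fx': 483.39676562362314, 'fy': 483.39676562362314, 'cx': 269.05426711948, 'cy': 205.75318216888368, 'position': array([ 0.35954277, -0.08070807,  1.52985219]), 'rotation': array([[-0.01954062,  0.99711802, -0.07330634],
       [-0.99980201, -0.01921249,  0.00517863],
       [ 0.0037553 ,  0.07339302,  0.99729603]])}
scene {'fx': 403.44199210288735, 'fy': 403.44199210288735, 'cx': 283.95729443433765, 'cy': 210.73219383528328, 'position': array([1.20165363, 0.22687309, 0.77781883]), 'rotation': array([[-0.37647648, -0.62347927,  0.6852292 ],
       [ 0.92625475, -0.23909103,  0.29135481],
       [-0.01782153,  0.74438503,  0.66751278]])}
0.0187 0.1
```

View pics/top0.png

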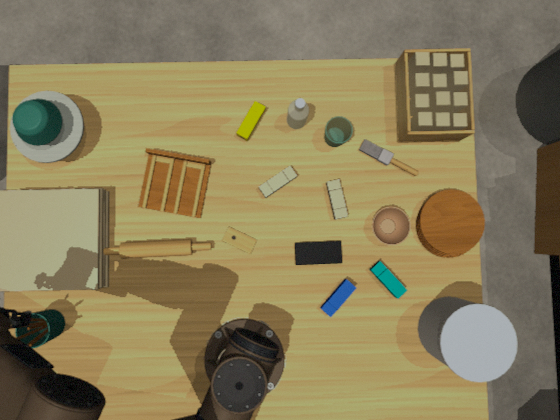

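View pics/scene0.png

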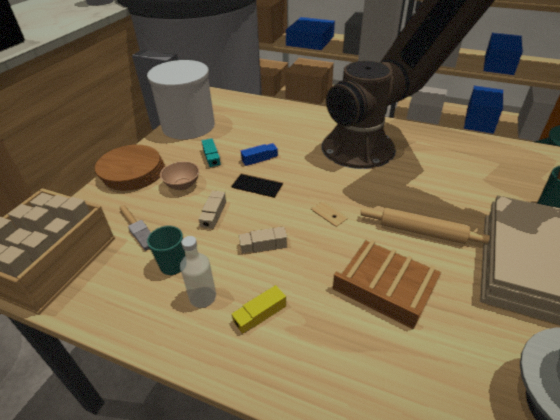

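The top view shows the cream props at about (278,181) and (337,198). The rack is at (176,183) with its end board on the upper (+x) side, the bottle at (300,112) and the jar at (339,131).

```bash
cat > h.py <<'E'
from workcell import *
import cv2,numpy as np
def ray(m,uv,z):
    uv=np.atleast_2d(uv).astype(float)
    d=np.c_[(uv[:,0]-m["cx"])/m["fx"],-(uv[:,1]-m["cy"])/m["fy"],-np.ones(len(uv))]@m["rotation"].T
    return m["position"]+d*((z-m["position"][2])/d[:,2])[:,None]
def cloud(m,d):
    v,u=np.indices(d.shape)
    c=np.stack([(u-m["cx"])/m["fx"],-(v-m["cy"])/m["fy"],-np.ones(d.shape)],-1)*d[...,None]
    return c@m["rotation"].T+m["position"]
E
python3 - <<'E'
from h import *
for n,seeds in (("top",[(278,181),(337,198)]),("scene",[(262,240),(212,208)])):
    f=np.load(n+"0.npz");m=camera_model(n);P=cloud(m,f["d"]);z=P[...,2]
    print(n,"table z",np.median(z[(z<.03)&(z>-.03)]))
    for s in seeds:
        u,v=s; mk=np.zeros(z.shape,np.uint8); w=mk.copy(); w[v-35:v+35,u-40:u+40]=1
        mk=((z>.03)&(z<.06)&(w>0)).astype(np.uint8)
        k,lab=cv2.connectedComponents(mk); l=lab[v,u]
        ys,xs=np.nonzero(lab==l); print(l,len(xs),np.median(z[ys,xs]))
        pts=ray(m,np.c_[xs,ys],.04)[:,:2]
        r=cv2.minAreaRect((pts*1000).astype(np.float32)); print(r, pts.mean(0))
f=np.load("top0.npz");m=camera_model("top");P=cloud(m,f["d"]);z=P[...,2]
for nm,(u0,u1,v0,v1),lo,hi,zz in (("board",(130,230,140,225),.045,.065,.055),("rack",(130,230,140,225),.006,.065,.018),("bottle",(280,320,90,135),.03,.25,0),("jar",(320,360,110,152),.06,.13,.1)):
    w=np.zeros(z.shape,bool); w[v0:v1,u0:u1]=1
    q=P[w&(z>lo)&(z<hi)][:,:2]; print(nm,len(q),cv2.minAreaRect((q*1000).astype(np.float32)),q.mean(0))
print(ray(m,[(300,103)],.19))
cv2.imwrite("pics/c.png",cv2.resize(f["p"][85:225,130:360,::-1],None,fx=3.4,fy=3.4,interpolation=2))
E
```

```text
top table z 0.00036394743606504854
1 497 0.038930123362808544
((546.2135009765625, -117.5138168334961), (41.116233825683594, 119.51837158203125), 33.46128845214844) [ 0.5461313 -0.1170987]
2 499 0.03907643611828804
((487.5521240234375, -299.9284362792969), (119.30367279052734, 41.442848205566406), 12.257476806640625) [ 0.48699162 -0.30035421]
scene table z -0.00016998033935361478
1 610 0.038381428164436016
((553.7860107421875, -111.55348205566406), (49.44402313232422, 119.5800552368164), 32.779571533203125) [ 0.55363417 -0.1102975 ]
2 466 0.038298939725647685
((495.0633850097656, -293.0048828125), (129.96420288085938, 45.30718231201172), 11.8195219039917) [ 0.49688228 -0.29304118]
board 276 ((630.1951293945312, 190.98910522460938), (199.21420288085938, 13.653389930725098), 78.32233428955078) [0.62998104 0.19113371]
rack 3554 ((553.0660400390625, 192.90664672851562), (312.8106384277344, 268.3608093261719), 89.02613830566406) [0.55020816 0.20575273]
bottle 491 ((743.3680419921875, -180.15252685546875), (62.42672348022461, 57.29868698120117), 71.38180541992188) [ 0.73685049 -0.17850002]
jar 290 ((690.9949951171875, -302.1288757324219), (81.10452270507812, 83.61585235595703), 86.45353698730469) [ 0.69747194 -0.30666322]
[[ 0.7472614  -0.18073009  0.19      ]]
```

View pics/c.png

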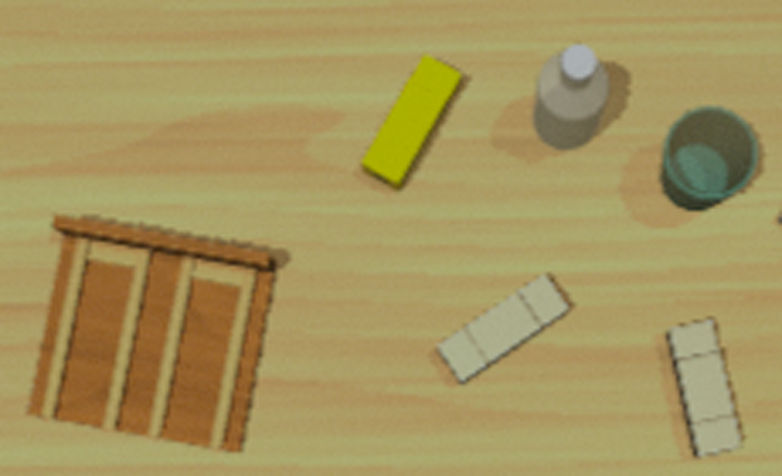

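The crop confirms all the poses. The tongue can't be told from above. Next I'll look from the wrist over the rack, then over the props.

```bash
cat >> h.py <<'E'
def R(a): c,s=np.cos(a),np.sin(a); return np.array([[c,s,0],[s,-c,0],[0,0,-1.]])
def best(p,a):
    o=[]
    for k in (0,np.pi):
        q=inverse_kinematics(p,R(a+k))
        if q is not None: o.append((abs(q[5]),a+k))
    return min(o)[1]
def wcloud(mark=None):
    m=camera_model("wrist"); T=np.array(m["T_tool_cam"]); p0=np.array(current_position()); R0=np.array(current_tool_rot())
    p,d=camera("wrist"); v,u=np.indices(d.shape); x=(u-m["cx"])/m["fx"]; y=(v-m["cy"])/m["fy"]
    th=np.hypot(x,y)+1e-9; dx=np.sin(th)*x/th; dy=np.sin(th)*y/th; dz=np.cos(th)
    def proj(z=None):
        ray=np.stack([dx,-dy,-dz],-1)@(R0@T[:3,:3]).T; o=R0@T[:3,3]+p0
        if z is None: return o+ray*(d/np.maximum(dz,.05))[...,None]
        return o+ray*((z-o[2])/ray[...,2])[...,None]
    return p,d,proj
E
python3 - <<'E'
from h import *
print(camera_model("wrist"))
yr=np.radians(-11.7)
for i,(pos,a) in enumerate([((.53,.20,.26),yr),((.50,-.21,.26),np.radians(12.3))]):
    a=best(pos,a); move_pose(pos,R(a)); wait(.2)
    p,d,proj=wcloud(); P=proj(); 
    cv2.imwrite(f"pics/w{i}.png",p[:,:,::-1]); np.savez(f"w{i}.npz",p=p,d=d,P=P,P04=proj(.04),P018=proj(.018),P055=proj(.055))
    print(current_clock(),current_q(),current_force())
E
python3 -c "
import cv2,numpy as np
cv2.imwrite('pics/w.png',cv2.resize(np.hstack([cv2.imread('pics/w0.png'),cv2.imread('pics/w1.png')]),(800,300)))"
```

```text
{'fx': 325.19226210127806, 'fy': 325.19226210127806, 'cx': 280.4537739340907, 'cy': 209.51780204217988, 'T_tool_cam': array([[-9.87460339e-04,  9.59011982e-01,  2.83363800e-01,
         7.10724732e-02],
       [ 9.99999479e-01,  1.02061391e-03,  3.06279724e-05,
        -7.85539010e-04],
       [-2.59832442e-04,  2.83363682e-01, -9.59012490e-01,
        -1.42459852e-01],
       [ 0.00000000e+00,  0.00000000e+00,  0.00000000e+00,
         1.00000000e+00]])}
2.2167 [ 2.45209717e-01  3.79024558e-01  1.66788219e+00  2.14323341e-05
  1.09473598e+00 -1.12224158e+00] [0.68978204 0.15211514 0.09848944]
4.175 [-5.18625538e-01  3.43574348e-01  1.72463505e+00  4.74784568e-05
  1.07333463e+00  8.36401232e-01] [-0.40915159 -0.07084787 -0.1173148 ]
```

View pics/w.png

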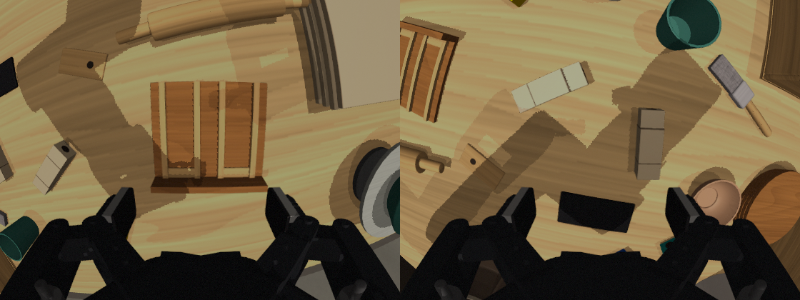

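The wrist views show the rack rails and board (left half, around (209,135)), prop 1 (right half, at (552,87)) and prop 2 (at (648,143)). I'll fit these.

Run:
```python
from h import *
f=np.load("w1.npz");P=f["P"];z=P[...,2]
for c0,a in (((.546,-.1175),123.5),((.4875,-.300),12.26)):
    mk=((z>.032)&(z<.05)&(np.hypot(P[...,0]-c0[0],P[...,1]-c0[1])<.09)).astype(np.uint8)
    k,lab,st,_=cv2.connectedComponentsWithStats(mk); l=1+st[1:,4].argmax()
    q=P[lab==l]; r=cv2.minAreaRect((q[:,:2]*1000).astype(np.float32)); print(r,len(q),np.median(q[:,2]))
    u=np.array([np.cos(np.radians(a)),np.sin(np.radians(a))]); s=(q[:,:2]-np.array(r[0])/1000)@u
    t=(q[:,:2]-np.array(r[0])/1000)@[-u[1],u[0]]
    k=np.abs(t)<.015
    print([round(1e3*np.median(q[k&(s>b)&(s<b+.02),2]),1) for b in (-.056,-.02,0.0,.036)])
f=np.load("w0.npz");P=f["P"];z=P[...,2]
near=np.hypot(P[...,0]-.55,P[...,1]-.2)<.16
q=P[near&(z>.045)&(z<.065)]; r=cv2.minAreaRect((q[:,:2]*1000).astype(np.float32)); print("board",r,len(q),np.median(q[:,2]))
a=np.radians(-11.7); x=np.array([np.cos(a),np.sin(a)]); y=np.array([-x[1],x[0]]); o=np.array([.5458,.2084])
q=P[near&(z>.014)&(z<.023)]; s=(q[:,:2]-o)@x; t=(q[:,:2]-o)@y; k=(np.abs(s)<.09)&(np.abs(t)<.1)
for lo in (-.085,-.02,.03):
    h,e=np.histogram(t[k&(s>lo)&(s<lo+.05)],bins=np.arange(-.1,.101,.002)); print(lo,[(round(1e3*b),n) for b,n in zip(e[:-1],h) if n>5])
w=P[near&(z>.006)&(z<.06)];s=(w[:,:2]-o)@x; t=(w[:,:2]-o)@y;k=(np.abs(s)<.12)&(np.abs(t)<.12)
print(np.percentile(s[k],[.5,1,99]),np.percentile(t[k],[.5,99.5]))
```

```text
((548.8441162109375, -115.3453369140625), (40.746246337890625, 120.63440704345703), 33.40274429321289) 3584 0.03951396880222546
[np.float64(35.3), np.float64(39.8), np.float64(39.9), np.float64(40.0)]
((490.0209655761719, -298.0188293457031), (120.54386901855469, 41.14486312866211), 11.3685941696167) 3315 0.03944306774475764
[np.float64(39.8), np.float64(39.9), np.float64(39.8), np.float64(35.3)]
board ((631.9888916015625, 194.10986328125), (199.3715057373047, 13.607397079467773), 78.49656677246094) 1951 0.054282466557061926
-0.085 [(-82, np.int64(42)), (-80, np.int64(67)), (-78, np.int64(69)), (-76, np.int64(65)), (-74, np.int64(67)), (-72, np.int64(51)), (-24, np.int64(41)), (-22, np.int64(84)), (-20, np.int64(84)), (-18, np.int64(42)), (-16, np.int64(83)), (-14, np.int64(42)), (18, np.int64(56)), (20, np.int64(72)), (22, np.int64(59)), (24, np.int64(79)), (26, np.int64(74)), (28, np.int64(21)), (76, np.int64(63)), (78, np.int64(70)), (80, np.int64(67)), (82, np.int64(61)), (84, np.int64(72)), (86, np.int64(23))]
-0.02 [(-82, np.int64(18)), (-80, np.int64(61)), (-78, np.int64(63)),
[... 465 characters left out ...]
.int64(58)), (-78, np.int64(57)), (-76, np.int64(56)), (-74, np.int64(60)), (-72, np.int64(42)), (-58, np.int64(7)), (-54, np.int64(7)), (-32, np.int64(6)), (-24, np.int64(37)), (-22, np.int64(42)), (-20, np.int64(70)), (-18, np.int64(75)), (-16, np.int64(37)), (-14, np.int64(37)), (18, np.int64(26)), (20, np.int64(59)), (22, np.int64(60)), (24, np.int64(55)), (26, np.int64(61)), (28, np.int64(44)), (30, np.int64(6)), (42, np.int64(6)), (46, np.int64(7)), (58, np.int64(8)), (68, np.int64(6)), (74, np.int64(6)), (76, np.int64(30)), (78, np.int64(61)), (80, np.int64(50)), (82, np.int64(57)), (84, np.int64(56)), (86, np.int64(26))]
[-0.08775057 -0.08669563  0.0912357 ] [-0.09558794  0.10181361]
```

Depth hints at which end is the tongue on each prop: toward -56.5° for prop 1 and +11.5° for prop 2. I'll check both by feel.

```bash
cat >> h.py <<'E'
C={1:(np.array([.5488,-.1153]),np.radians(-56.6)),2:(np.array([.4900,-.2980]),np.radians(11.6))}  # centre, expected tongue dir
O=np.array([.5476,.2107]); AR=np.radians(-11.6); X=np.array([np.cos(AR),np.sin(AR)]); Y=np.array([-X[1],X[0]])
def u(a): return np.array([np.cos(a),np.sin(a)])
def feel(n,sgn):
    c,a=C[n]; p=c+sgn*.046*u(a); Rt=R(best([*p,.06],a))
    move_pose([*p,.060],Rt); move_linear([*p,.0435],v=.06); wait(.1); b=current_force()[2]
    z=.0435; f=0
    while z>.0325:
        z-=.001; move_linear([*p,z],v=.02); f=current_force()[2]-b
        if abs(f)>1.5: break
    zz=current_position()[2]; move_linear([*p,.065],v=.15)
    print("prop",n,"end",sgn,"contact",round(z,4),round(zz,4),"f",round(f,2),"t",current_clock()); return z
E
python3 - <<'E'
from h import *
command_gripper(0.0,20)
for n,s in((1,1),(1,-1),(2,1)): feel(n,s)
E
```

```text
prop 1 end 1 contact 0.0355 0.0356 f 2.03 t 9.3917
prop 1 end -1 contact 0.0425 0.0426 f 1.51 t 10.925
prop 2 end 1 contact 0.0355 0.0356 f 1.79 t 15.2417
```

Both + ends stop the fingers at 35.5 mm, so those are the tongues. Prop 2 goes first, into channel 1.

```bash
cat >> h.py <<'E'
G=.011
def pick(n):
    c,a=C[n]; o=[]
    for k in (0,np.pi,-np.pi):
        qa=inverse_kinematics([*c,.1],R(a+k)); qb=inverse_kinematics([*(O+.018*X),.1],R(AR+k))
        if qa is not None and qb is not None: o.append((max(abs(qa[5]),abs(qb[5])),k))
    k=min(o)[1]; Ra=R(a+k)
    move_pose([*c,.09],Ra); command_gripper(.07,40); move_linear([*c,G],v=.12)
    command_gripper(.02,40); print("grip",current_grip_width(),current_grip_force(),current_force())
    move_linear([*c,.05],v=.08); move_linear([*c,.13],v=.2); print("lifted",current_grip_width(),current_force(),current_clock()); return k
def lower(p,z0,z1,lim=5):
    b=np.array(current_force()); z=z0
    while z>z1+1e-6:
        z=max(z-.002,z1); move_linear([*p,z],v=.04); f=np.array(current_force())-b
        if np.linalg.norm(f)>lim: break
    print("lowered",z,f.round(2)); return z
def place(ch,k,s0=.0135):
    p=O+s0*X+(.05 if ch==1 else -.05)*Y; move_pose([*p,.13],R(AR+k)); move_linear([*p,.010+G+.018],v=.12); wait(.15)
    return lower(p,.010+G+.018,.010+G), p
E
python3 - <<'E'
from h import *
k=pick(2); print(k)
z,p=place(1,k); print(current_clock(),current_position())
p_,d,proj=wcloud(); cv2.imwrite("pics/p.png",p_[:,:,::-1])
E
```

```text
grip 0.03966515452306748 40.97412943840027 [-1.10787364 -0.68436523  5.89241536]
lifted 0.03979641061049318 [-0.58305976  0.81780433 -3.11198856] 18.6083
0
lowered 0.020999999999999998 [-2.62 -1.06  9.24]
23.9333 [0.57112243 0.25711827 0.02182436]
```

View pics/p.png

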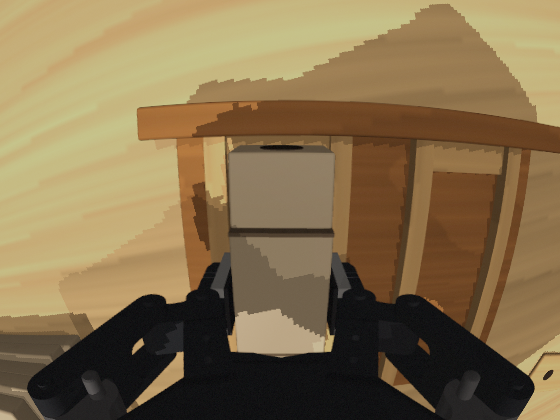

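The prop sits centred in the channel with its tongue toward the board, about 5 mm short of it, and is touching the floor. I'll slide it home and release it, then do prop 1.

```bash
cat >> h.py <<'E'
def home(ch,s,z):
    y=(.05 if ch==1 else -.05)*Y; zz=z+.0008
    move_linear([*(O+s*X+y),zz],v=.02); wait(.1); b=np.array(current_force()); f=0
    while s<.026:
        s+=.001; move_linear([*(O+s*X+y),zz],v=.02); f=-(np.array(current_force())-b)[:2]@X
        if f>5: break
    s-=.0005; q=O+s*X+y; move_linear([*q,z+.0002],v=.02)
    print("slid to",s,"f",round(f,2),current_force())
    command_gripper(.065); move_linear([*q,z+.04],v=.08); move_linear([*q,.14],v=.2); print("released",current_clock())
E
python3 - <<'E'
from h import *
home(1,.0135,.021)
k=pick(1); z,p=place(2,k); 
if z<=.0231: home(2,.0135,z)
wait(.2)
move_pose([*(O-.04*X),.26],R(best([*(O-.04*X),.26],AR)))
p_,d,proj=wcloud(); cv2.imwrite("pics/f.png",p_[:,:,::-1]); np.save("fP.npy",proj())
P=proj(); s=(P[...,:2]-O)@X; t=(P[...,:2]-O)@Y; z=P[...,2]
for c in (.05,-.05):
    b=(abs(t-c)<.03)&(z>.047-.015)&(z<.06)&(s<.078)&(s>-.07)
    top=b&(abs(t-c)<.012)
    print(c,np.percentile(s[b],[1,99]),np.percentile(t[b],[2,98]),[round(1e3*np.median(z[top&(s>q)&(s<q+.02)]),1) for q in (-.038,-.01,.02,.055)])
print(current_clock())
E
```

```text
slid to 0.021000000000000005 f 9.49 [-9.22054898 -0.3951225  13.96158599]
released 28.1417
grip 0.039640153429314845 41.0324102640152 [-1.60016162 -0.063768    5.63995324]
lifted 0.039524260497764044 [-0.51038062 -0.49802041 -4.62992145] 33.275
lowered 0.020999999999999998 [-2.08 -0.28 10.46]
slid to 0.022000000000000006 f 9.3 [-8.79290829  0.4131467  11.73340915]
released 42.0583
0.05 [-0.0402776   0.07629971] [0.02918902 0.06784732] [np.float64(49.7), np.float64(49.8), np.float64(49.8), np.float64(45.2)]
-0.05 [-0.040075    0.07642645] [-0.06967451 -0.03103404] [np.float64(49.7), np.float64(49.8), np.float64(49.8), np.float64(45.1)]
42.9417
```

View pics/f.png

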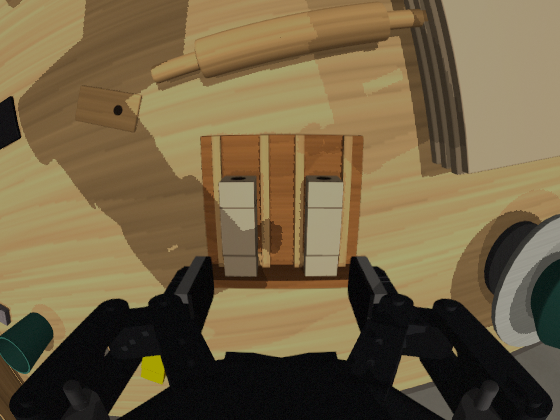

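Both props lie level: tops at 49.7–49.8 mm along the body, the tongues at 45 mm by the end board, each inside its channel.

```bash
python3 -c "
from workcell import *
print(finish_job(),current_clock())"
```

```text
the job is handed in; nothing more can be done
the job is handed in; nothing more can be done
```

Both props lie level in the rack, one in each channel, tongue end over the ledge and up to the end board; the job was handed in at about 43 s.

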